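Seal the buckle away in the clip-top canister

ROBOT

A 7-joint arm with a two-finger parallel gripper is mounted at the origin on the work surface. World frame = base frame: x ahead of the robot, y to its left, z up, the work surface at z = 0. Lengths are in m, angles in rad, forces in N, time in s.
With the tool pointing down it reaches from about 0.4 to 0.85 m from the base axis. Payload 10.4 kg.
Tool frame: the origin (TCP) lies between the finger pads; the fingertips stand 22 mm ahead of it and the grasp point (between the pads) lies 3 mm ahead of it; z points along the fingers, y is the line along which they close (so a half turn about z gives the same grasp; the last joint's range is limited). The gripper opens to 85 mm and grips with 20 to 120 N. Pads are 22 mm wide; open, the fingers measure 114 mm over their backs; the gripper's body (76 mm by 85 mm) begins 54 mm behind the grasp point. The pads swing forward as they close: fully open they stand 13 mm farther back than shut.
Start: joints at [1.309, 0.332, -0.065, 1.46, 0.022, 1.35, -0.088], TCP at [0.148, -0.607, 0.253] pointing down, gripper open.
Joint ranges: [-2.6, 2.6], [-0.5, 2.12], [-1.47, 1.34], [0.16, 2.42], [-1.27, 4.41], [0.06, 2.06], [-2.6, 2.6]. Speed limits (rad/s): [2.22, 2.22, 2.79, 2.79, 3.14, 3.14, 3.14].

INTERFACE

Orientations are given as a unit quaternion [x, y, z, w].
In Python, from workcell import manip, camera, ticket, boxes_of, outline_of gives the robot as it stands.
- The arm moves only by the tool carry_out, never from a script. Its argument "deltas" is a list of rows, each a list of 5 numbers: the shift along the tool's x, y, z as a fraction of full scale, then the turn about the tool's z as a fraction of full scale, then the opening, from -1 (shut) to 1 (fully open), so that 0 is half open. In form: [[tx, ty, tz, spin, gripper], ...]. A call has 1 to 20 rows; each row is the pose to reach, as a shift and turn from the pose commanded when the call began, along the tool's axes at that moment; what a row does not reach only later rows make up. Full scale, the value 1, is 150 mm for a shift and 30 degrees for a turn. A row lasts 1/8 s, in which the tool goes at most 62.5 mm and 10.7 degrees, less where a joint would pass 70% of its speed; a pose out of reach is approached as far as the arm can. A call with a number of a shift or a turn outside -1 to 1 is refused whole. A call with a gripper value outside its range is refused whole. The fingers move at their own pace and stop on an object; "force" is the grip in N (left out, the last holds). Time passes only in rows, so rows that repeat a pose let the fingers close. It gives the time, the measured TCP pose, the force, the opening and the grip force at its end, in the units of the state.
- manip.get_obs(): the state, without advancing time (a new reading comes with each control period).
- camera(name): name is "scene" or "top" or "wrist"; returns a dict with "img" (384x512x3 uint8, red, green, blue), "depth" (384x512 float32, m along the optical axis (not along the pixel's ray), 0 where there is no reading), "vertical_fov" (degrees; the focal length in pixels is half the picture's height over the tangent of half this angle, whatever the lens; pixels are square), "cx", "cy" (the principal point, pixels), "R" (3x3) and "t" (3): a world point X has camera coordinates R X + t. Camera axes: x right, y down, z forward; pixel columns grow to the right and rows downward; lengths in m; the calibration is good to about 2 mm. A picture is of the moment at which its call begins.
- ticket.hand_in(): hands the job in; it is judged then, once.
Trained networks look in a picture, given as the dict that the camera call returned (one of the last four; its "shot" number tells which), for a name from the list of things; names that differ only in an ending like _2 or _b are one class to them, and where a whole thing is asked for, a point or a joint stands for the part that bears it (a point fixed in the world has none). Each returns a list of dicts, best first, with "conf" (0 to 1); they miss things now and then, are a little off and sometimes report something else, mostly with a low value. They report only what shows in the picture. A call takes as long as a camera call.
- boxes_of(query, picture): "position" ([x, y, z] in m, in world coordinates, good to about 4 mm: the middle of the surface that is visible of it).
- outline_of(query, picture): "region" (384x512 bool, what is visible of it).
The state is a dict: "clock": time; "joint_pos": joint angles; "joint_velocities": joint speeds; "tau": joint torques, N m; "position": TCP position; "ee_rot": TCP orientation; "ft_force": force on the tool from outside, world axes, zero at the start; "torque": the same for the moment, N m; "grip_width": opening from 0.0 (shut) to 1.0 (fully open); "grasp_force": force on a finger pad.
Only numpy, scipy, OpenCV 4.12 (cv2) and the standard library are available. Lean on these libraries where they do the work, as an engineer would, in place of code of your own. Each camera call takes 0.05 s, during which the arm holds its last target. There are 200 camera calls.

TASK

Put the small steel belt buckle away in the open clip-top canister, then take the round lid off its sloping wooden stand and set it level and fully down on the canister's mouth, and only then swing the canister's wire bail up over the lid, past centre, so that it snaps down on the front of the lid and clamps it shut. Leave everything else on the counter where it is.

Things in the scene. Friction and masses are not known exactly. Their poses are not given: they have to be found in the camera images.
- canister: Clip-top aluminium canister screwed to the counter, yaw varies widely. Round, 100 mm outside diameter, 110 mm high, on a 112 mm foot flange. Open mouth 90 mm inside; fixed inner floor 50 mm below the rim. Origin: centre of underside, on the counter, z up. Front = its own -x side; the wire bail starts laid back over the rear (+x) and swings to -x.
- bail_pivot (a point): Middle of the bail's pivot line, which runs parallel to the canister's y axis, 12 mm behind (+x of) the canister's axis and 95 mm above the counter. 16 mm pivot blocks stand out of both flanks to y = +-58 mm, tops 103 mm above the counter; a slim spring strut hangs from the +y one, out to y = +71 mm. This point has the canister's axes.
- bail (a joint): Bail angle (rad): 0 = on its rear stop, 70 degrees behind upright; 1.22 = upright, dead centre; about 2.36 = clamped on a seated lid; 2.65 = front stop, reached only with no lid. An over-centre spring (0.3 N m per rad from dead centre) drives it back before 1.22, and forward onto the lid after it, by itself. Pushing the bar takes 6 to 12 N at first, nothing at dead centre.
- bail_bar (a point): Middle of the bail's cross-bar: steel wire 6 mm thick, 120 mm long, parallel to the canister's y axis, legs at y = +-60 mm, 62 mm from the pivot line. At the start 70 mm behind the canister's axis, 116 mm above the counter, open below and behind; at the top of its swing 157 mm high, clear of the lid's knob by 16 mm; clamped, on the lid's flange 44 mm in front of the axis.
- lid: Loose round lid, about 0.14 kg. Origin: centre of underside, z up through the knob. Black plug 82 mm diameter, 0 to 10 mm (enters the mouth); aluminium flange 98 mm, 10 to 18 mm (rests on the rim); round wooden knob 24 mm, 18 to 38 mm. Starts on its stand, its z leaning 35 degrees from vertical to the stand's front. Seated on the canister its origin is 100 mm above the counter, on the axis.
- lid_stand: Fixed wooden stand: 124 x 124 mm board sloping 35 degrees, low edge at its own -x side (roughly towards the robot), high edge 108 mm above the counter. Two pegs 8 mm high near the low edge hold the lid's plug: lift the lid square off the board. Origin: on the counter under the board's centre, z up; the lid's origin starts 72 mm above it.
- buckle: Small loose steel belt buckle lying flat: rectangular frame 48 mm (its x) by 38 mm (its y), 8 mm high, with a prong. Origin: centre of its underside.
- spoon_rest: Bystander: white ceramic spoon rest with coins, 84 mm diameter, 14 mm high. Origin: centre of underside.
- twist_can: Bystander: slim aluminium canister with a twist cap, 64 mm diameter, 165 mm high, standing loose. Origin: centre of underside.
- boot_brush: Bystander: wooden boot brush, 150 (its x) x 50 x 44 mm high. Origin: centre of underside.
- polish_tin: Bystander: flat polish tin, 80 mm diameter, 26 mm high. Origin: centre of underside.

How it is judged:
By the outcome, as a careful person would: the job done as asked, in the order asked, and still so for the second after the job is handed in, with the robot touching nothing.
It also fails if it takes over 64 s, if anything falls off the work surface, if the arm or the gripper's body presses on something with over 40 N, if the wrist force passes 120 N, or if a joint passes its speed limit or range.

## Working session

There is one attempt and no reset: what is moved stays moved. The work goes in short steps, Python scripts to look and compute and a tool call to move; the robot and the scene stay as the last step left them, time stands still between calls to the robot, and variables do not carry over. Pictures are saved under pics/ and viewed, at most 10 in all, crops included, and the job is handed in when it is done.

Besides the shell and the picture viewer there is one more tool, called after "Call:" as name(argument=value, ...), one argument or row to a line, values as JSON. carry_out: Moves the arm, as the interface text tells. Its arguments: {"type":"object","properties":{"deltas":{"type":"array","items":{"type":"array","items":{"type":"number"}}},"force":{"type":"number"}},"required":["deltas"]}

```bash
mkdir -p pics; cat > h.py <<'E'
import numpy as np, cv2
from workcell import manip, camera, ticket, boxes_of, outline_of
from scipy.spatial.transform import Rotation as Rn
np.set_printoptions(precision=4,suppress=True)
def pts(c,mask=None):
    d=c["depth"]; H,W=d.shape; f=H/2/np.tan(np.radians(c["vertical_fov"])/2)
    v,u=np.mgrid[:H,:W]; P=np.dstack([(u-c["cx"])*d/f,(v-c["cy"])*d/f,d])
    X=(P-np.array(c["t"]))@np.array(c["R"])   # R^T (P-t)
    X[d<=0]=np.nan
    return X if mask is None else X[mask&(d>0)]
def save(c,n): cv2.imwrite(f"pics/{n}.png",c["img"][:,:,::-1])
E
python3 - <<'E'
from h import *
o=manip.get_obs(); print({k:np.round(v,3).tolist() for k,v in o.items()})
a=camera("scene"); b=camera("top"); 
cv2.imwrite("pics/a.png",cv2.resize(np.vstack([a["img"],b["img"]])[:,:,::-1],(400,600),interpolation=cv2.INTER_AREA)) 
save(b,"top0"); save(a,"scene0")
for n in ["canister","bail_bar","bail_pivot","lid","lid_stand","buckle","spoon_rest","twist_can","boot_brush","polish_tin"]:
    for nm,c in (("top",b),("scene",a)):
        print(n,nm,[(round(r["conf"],2),np.round(r["position"],3).tolist()) for r in boxes_of(n,c)[:2]])
E
```

```text
{'clock': 0.0, 'joint_pos': [1.309, 0.333, -0.065, 1.461, 0.022, 1.35, -0.089], 'joint_velocities': [-0.002, -0.0, 0.001, 0.001, 0.0, 0.001, -0.001], 'tau': [0.0, -62.546, 0.049, -39.161, 0.016, 0.01, -0.0], 'position': [0.148, -0.607, 0.252], 'ee_rot': [0.993, 0.119, -0.0, -0.001], 'ft_force': [-0.478, -0.275, -0.443], 'torque': [-0.041, -0.014, -0.07], 'grasp_force': 0.0, 'grip_width': 0.999}
canister top [(0.67, [0.507, -0.29, 0.082]), (0.35, [0.425, -0.005, 0.167])]
canister scene [(0.66, [0.524, -0.298, 0.086])]
bail_bar top [(0.56, [0.557, -0.34, 0.119]), (0.24, [0.421, -0.004, 0.169])]
bail_bar scene [(0.6, [0.559, -0.339, 0.118])]
bail_pivot top [(0.78, [0.511, -0.286, 0.08])]
bail_pivot scene [(0.72, [0.52, -0.3, 0.083])]
lid top [(0.76, [0.489, 0.287, 0.094])]
lid scene [(0.78, [0.497, 0.277, 0.104])]
lid_stand top [(0.9, [0.506, 0.259, 0.086])]
lid_stand scene [(0.78, [0.519, 0.255, 0.053])]
buckle top [(0.48, [0.67, 0.003, 0.009])]
buckle scene [(0.59, [0.672, -0.001, 0.009])]
spoon_rest top [(0.75, [0.546, -0.023, 0.013]), (0.18, [0.339, -0.347, 0.028])]
spoon_rest scene [(0.75, [0.55, -0.022, 0.01])]
twist_can top [(0.6, [0.421, -0.005, 0.167])]
twist_can scene [(0.75, [0.448, -0.023, 0.111])]
boot_brush top [(0.82, [0.326, 0.302, 0.046])]
boot_brush scene [(0.71, [0.337, 0.291, 0.047])]
polish_tin top [(0.92, [0.34, -0.346, 0.026])]
polish_tin scene [(0.59, [0.348, -0.347, 0.027])]
```

View pics/top0.png

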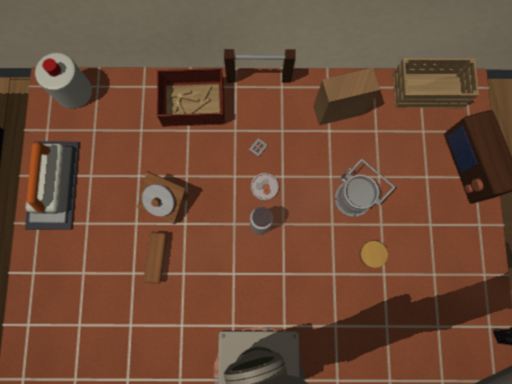

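View pics/scene0.png

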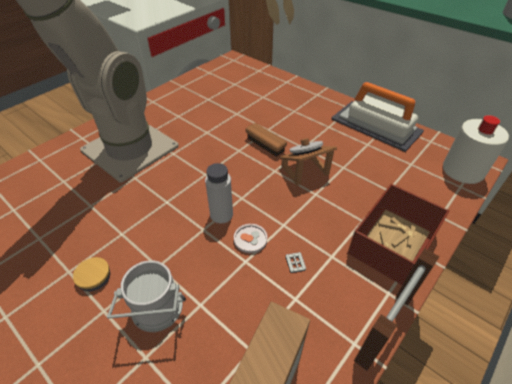

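The top view shows the canister at about (358,195) with its bail laid back to the upper right, around (375,172). The lid is on its stand at (158,200) and the buckle at (258,147). The scene view agrees with this and with the networks' positions. Next I measure the poses from depth.

```bash
python3 - <<'E'
from h import *
from scipy.optimize import least_squares
T=camera("top"); S=camera("scene")
def circ(P):
    r=least_squares(lambda p:np.hypot(P[:,0]-p[0],P[:,1]-p[1])-p[2],[*P.mean(0)[:2],.045],loss="soft_l1",f_scale=.002); return r.x
for nm,c in (("top",T),("scene",S)):
    X=pts(c).reshape(-1,3); X=X[~np.isnan(X[:,0])]
    n=X[np.hypot(X[:,0]-.515,X[:,1]+.295)<.13]
    rim=n[(n[:,2]>.1065)&(n[:,2]<.1125)&(np.hypot(n[:,0]-.515,n[:,1]+.295)<.062)]
    cc=circ(rim); print(nm,"rim",len(rim),cc)
    b=n[(n[:,2]>.107)&(n[:,2]<.125)&(np.hypot(n[:,0]-cc[0],n[:,1]-cc[1])>.056)]
    d=b[:,:2]-cc[:2]; print(" bail n",len(b),"mean dir",np.degrees(np.arctan2(*d.mean(0)[::-1])),d.mean(0))
    # fit: bar line at 70mm: search yaw maximising points within 4mm of line with |v|<60
    best=max(((( np.abs(d@[np.cos(a),np.sin(a)]-.070)<.005).sum(),np.degrees(a)) for a in np.radians(np.arange(-120,60,1))))
    print(" yaw",best)
    m=outline_of("lid",c)[0]["region"]; L=pts(c,m)
    # RANSAC plane for flange top
    rng=np.random.default_rng(0);bi=None;bc=0
    for _ in range(400):
        p=L[rng.choice(len(L),3,False)];nn=np.cross(p[1]-p[0],p[2]-p[0]);q=np.linalg.norm(nn)
        if q<1e-6: continue
        nn/=q; k=np.abs((L-p[0])@nn)<.003
        if k.sum()>bc: bc=k.sum();bi=k
    Q=L[bi];c0=Q.mean(0);nv=np.linalg.svd(Q-c0)[2][2];nv*=np.sign(nv[2])
    h=(L-c0)@nv; K=L[(h>.013)]
    print(" lid",len(L),bc,"centre",c0,"normal",nv,"tilt",np.degrees(np.arccos(nv[2])),"lean az",np.degrees(np.arctan2(nv[1],nv[0])),"knob",len(K),K.mean(0) if len(K) else 0, h.max())
    m=outline_of("buckle",c)[0]["region"]; B=pts(c,m); B=B[B[:,2]>.004]
    r=cv2.minAreaRect((B[:,:2]*1000).astype(np.float32)); print(" buckle",len(B),B.mean(0),r)
E
```

```text
top rim 156 [ 0.5086 -0.292   0.0473]
 bail n 137 mean dir -42.582330189390454 [ 0.048  -0.0441]
 yaw (np.int64(100), np.float64(-43.0))
 lid 723 547 centre [0.4862 0.2909 0.0877] normal [-0.5248  0.2277  0.8202] tilt 34.89199705799126 lean az 156.5433401646231 knob 58 [0.4755 0.2958 0.1028] 0.0262248187027076
 buckle 98 [ 0.6716 -0.0012  0.0079] ((671.2771606445312, -0.20355987548828125), (37.99904251098633, 48.254512786865234), 54.05626678466797)
scene rim 408 [ 0.5125 -0.2918  0.0472]
 bail n 316 mean dir -42.66013185270757 [ 0.0479 -0.0442]
 yaw (np.int64(237), np.float64(-42.0))
 lid 346 154 centre [0.4964 0.2798 0.0977] normal [-0.5086  0.2022  0.8369] tilt 33.18467265716638 lean az 158.3171870060126 knob 23 [0.4815 0.2929 0.1059] 0.020128484731162268
 buckle 190 [ 0.6765 -0.0013  0.0084] ((674.8785400390625, -0.35808372497558594), (36.13819885253906, 47.06519317626953), 51.977149963378906)
```

Call:
carry_out(
  deltas=[
    [0.5, -0.5, 0, 0, 1],
    [1, -1, 0, 0, 1],
    [1, -1, 0, 0, 1],
    [1, -1, 0, 0, 1],
  ],
)

```text
clock: 1.9
position: [0.2603, -0.4231, 0.2538]
ee_rot: [0.993, 0.121, 0.0, 0.0]
ft_force: [-0.2, -0.5, -0.7]
grip_width: 1.003
grasp_force: 0.0
```

Call:
carry_out(
  deltas=[
    [0.5, -0.5, 0, 0, 1],
    [1, -1, 0, 0, 1],
    [1, -1, 0, 0, 1],
    [1, -1, 0, 0, 1],
  ],
)

```text
clock: 2.4
position: [0.3701, -0.2416, 0.2537]
ee_rot: [0.993, 0.121, 0.0, 0.0]
ft_force: [0.2, -1.4, -0.2]
grip_width: 1.001
grasp_force: 0.0
```

Call:
carry_out(
  deltas=[
    [0.5, -0.5, 0, 0, 1],
    [1, -1, 0, 0, 1],
    [1, -1, 0, 0, 1],
    [1, -1, 0, 0, 1],
  ],
)

```text
clock: 2.9
position: [0.4799, -0.0598, 0.2537]
ee_rot: [0.993, 0.121, 0.001, -0.0]
ft_force: [0.5, -0.8, -0.7]
grip_width: 1.004
grasp_force: 0.0
```

Call:
carry_out(
  deltas=[
    [0.5, 0, 0, 0.35, 0.6],
    [1, 0, 0, 0.7, 0.6],
    [1, 0, 0.2, 1, 0.6],
    [1, 0, 0.4, 1, 0.4],
    [1, 0, 0.4, 1, 0.4],
  ],
)

```text
clock: 3.52
position: [0.6232, -0.0281, 0.1909]
ee_rot: [0.99, -0.142, -0.002, 0.0]
ft_force: [-0.3, -0.7, 0.6]
grip_width: 0.702
grasp_force: 0.0
```

```bash
cat >> h.py <<'E'
def pose():
    o=manip.get_obs(); M=Rn.from_quat(o["ee_rot"]).as_matrix(); return np.array(o["position"]),M,o
def rel(tgt,psi=None,flip=True):
    p,M,o=pose(); d=M.T@(np.array(tgt)-p)/.15; cur=np.degrees(np.arctan2(M[1,0],M[0,0]))
    s=None if psi is None else (cur-psi+180)%360-180
    print("pos",p,"psi",round(cur,1),"shift/fs",d,"spin/fs",None if s is None else round(s/30,3),"j",np.array(o["joint_pos"]))
E
python3 - <<'E'
from h import *
W=camera("wrist"); save(W,"w1")
r=outline_of("buckle",W); 
if r:
    B=pts(W,r[0]["region"]); B=B[(B[:,2]>.004)&(B[:,2]<.014)]
    q=cv2.minAreaRect((B[:,:2]*1000).astype(np.float32)); print(r[0]["conf"],len(B),B.mean(0),q)
    rel([q[0][0]/1000,q[0][1]/1000,.022],-36)
else: rel([.673,-.001,.022],-36)
E
```

```text
0.84 1004 [0.6748 0.0006 0.0076] ((674.7098388671875, 0.5394821166992188), (37.936134338378906, 47.843624114990234), 52.470638275146484)
pos [ 0.6245 -0.0283  0.1944] psi -16.3 shift/fs [ 0.2661 -0.2786  1.1496] spin/fs 0.656 j [ 0.4498  0.4403 -0.6272  1.5117  0.2649  1.2748 -2.065 ]
```

Call:
carry_out(
  deltas=[
    [0.26, -0.28, 0.3, 0.35, 0.2],
    [0.265, -0.28, 0.6, 0.7, 0.2],
    [0.265, -0.28, 0.9, 0.7, 0.2],
    [0.265, -0.28, 1, 0.7, 0.2],
    [0.265, -0.28, 1, 0.7, 0.2],
  ],
)

```text
clock: 4.25
position: [0.6748, 0.0006, 0.0446]
ee_rot: [0.947, -0.32, 0.0, -0.0]
ft_force: [0.5, -0.7, 0.5]
grip_width: 0.603
grasp_force: 0.0
```

Call:
carry_out(
  deltas=[
    [0, 0, 0.1, 0, 0.2],
    [0, 0, 0.145, 0, 0.2],
    [0, 0, 0.145, 0, 0.2],
  ],
)

```text
clock: 4.62
position: [0.6742, 0.0009, 0.0214]
ee_rot: [0.947, -0.32, -0.0, 0.0]
ft_force: [-0.7, 0.4, -0.1]
grip_width: 0.601
grasp_force: 0.0
```

Call:
carry_out(
  deltas=[
    [0, 0, 0, 0, -0.3],
    [0, 0, 0, 0, -0.3],
    [0, 0, 0, 0, -0.4],
    [0, 0, 0, 0, -0.4],
    [0, 0, 0, 0, -0.4],
  ],
  force=40,
)

```text
clock: 5.25
position: [0.6748, 0.0011, 0.0222]
ee_rot: [0.947, -0.32, 0.001, -0.0]
ft_force: [-0.2, -0.3, 6.5]
grip_width: 0.43
grasp_force: 40.6
```

```bash
python3 - <<'E'
from h import *
W=camera("wrist"); save(W,"w2"); rel([.6747,.0005,.022],-37.5)
E
```

```text
pos [0.6748 0.0011 0.0222] psi -37.3 shift/fs [0.0018 0.0035 0.0016] spin/fs 0.006 j [ 0.2811  0.6965 -0.492   1.5053  0.3615  1.0299 -2.523 ]
```

View pics/w2.png

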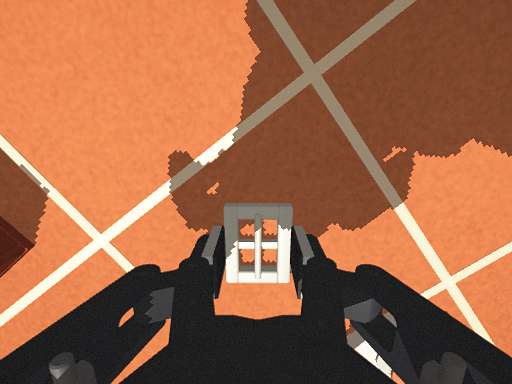

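The picture shows the buckle held square between the pads at about (258,243). Next I lift it and carry it to the canister.

Call:
carry_out(
  deltas=[
    [0, 0, -0.3, 0, -0.4],
    [0, 0.2, -0.7, 0, -0.4],
    [0, 0.5, -1, 0, -0.4],
    [0, 0.9, -1, 0, -0.4],
    [0, 1, -1, 0, -0.4],
  ],
)

```text
clock: 5.92
position: [0.5814, -0.1229, 0.1719]
ee_rot: [0.947, -0.323, 0.0, 0.001]
ft_force: [0.4, 0.2, -1.2]
grip_width: 0.429
grasp_force: 40.4
```

Call:
carry_out(
  deltas=[
    [0.15, 0.4, -0.2, -0.35, -0.4],
    [0.3, 0.8, -0.3, -0.7, -0.4],
    [0.3, 1, -0.3, -1, -0.4],
    [0.3, 1, -0.3, -1, -0.4],
  ],
)

```text
clock: 6.42
position: [0.5261, -0.2692, 0.2161]
ee_rot: [0.998, -0.066, -0.001, 0.001]
ft_force: [0.4, 0.5, -0.8]
grip_width: 0.431
grasp_force: 40.4
```

```bash
python3 - <<'E'
from h import *
W=camera("wrist"); save(W,"w3"); rel([.5105,-.292,.09],20)
print(manip.get_obs()["grip_width"],manip.get_obs()["grasp_force"])
X=pts(W).reshape(-1,3); X=X[~np.isnan(X[:,0])]
from scipy.optimize import least_squares
rr=np.hypot(X[:,0]-.5105,X[:,1]+.292); P=X[(X[:,2]>.106)&(X[:,2]<.114)&(rr<.058)&(rr>.036)]
r=least_squares(lambda p:np.hypot(P[:,0]-p[0],P[:,1]-p[1])-p[2],[.51,-.292,.047],loss="soft_l1",f_scale=.002); print(len(P),r.x)
d=X[:,:2]-r.x[:2]; k=(X[:,2]>.106)&(X[:,2]<.128)&(np.hypot(*d.T)>.058)&(np.hypot(*d.T)<.11); d=d[k]; print(len(d), d.mean(0) if len(d) else 0)
print(sorted(((( np.abs(d@[np.cos(a),np.sin(a)]-.070)<.0035).sum(),np.degrees(a).round(1)) for a in np.radians(np.arange(-60,-25,1))))[-4:])
E
```

```text
pos [ 0.5274 -0.2662  0.216 ] psi -7.5 shift/fs [-0.0887  0.1851  0.8401] spin/fs -0.917 j [ 0.8457  0.3333 -0.56    1.5818  0.1824  1.2799 -1.4443]
0.4294151453382763 40.41072070598602
1312 [ 0.5121 -0.2921  0.0469]
1658 [ 0.0495 -0.0401]
[(np.int64(1034), np.float64(-44.0)), (np.int64(1064), np.float64(-41.0)), (np.int64(1099), np.float64(-43.0)), (np.int64(1112), np.float64(-42.0))]
```

Call:
carry_out(
  deltas=[
    [-0.08, 0.185, 0, -0.3, -0.4],
    [-0.08, 0.185, 0.2, -0.3, -0.4],
    [-0.08, 0.185, 0.5, -0.3, -0.4],
    [-0.08, 0.185, 0.75, -0.3, -0.4],
    [-0.08, 0.185, 0.84, -0.3, -0.4],
    [-0.08, 0.185, 0.84, -0.3, -0.4],
    [-0.08, 0.185, 0.84, -0.3, 0.08],
    [-0.08, 0.185, 0.84, -0.3, 0.08],
    [-0.08, 0.185, 0.84, -0.3, 0.08],
    [-0.08, 0.185, 0.5, -0.3, 0.08],
    [-0.08, 0.185, 0, -0.3, 0.08],
    [-0.08, 0.185, -0.2, -0.3, 0.08],
  ],
)

```text
clock: 7.98
position: [0.5133, -0.2909, 0.25]
ee_rot: [1.0, 0.015, 0.001, 0.001]
ft_force: [-1.0, -0.1, -1.0]
grip_width: 0.541
grasp_force: 0.0
```

```bash
python3 - <<'E'
from h import *
W=camera("wrist"); save(W,"w4"); rel([.475,.30,.25],157)
r=boxes_of("buckle",W); print([(q["conf"],q["position"]) for q in r[:2]])
E
```

```text
pos [ 0.515  -0.2915  0.2554] psi 1.7 shift/fs [-0.151  -3.9497  0.0135] spin/fs -5.177 j [ 0.9082  0.3046 -0.5776  1.534   0.1709  1.3438 -1.2268]
[]
```

View pics/w4.png

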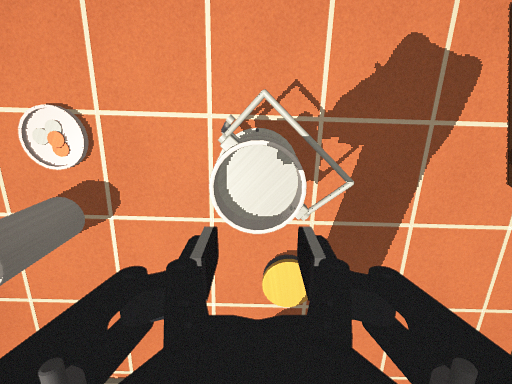

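The canister interior at (258,180) is washed out and I can't tell the buckle from the floor. There is nothing between the fingers. I'll check the depth inside the mouth.

```bash
python3 - <<'E'
from h import *
W=camera("wrist"); T=camera("top")
for c in (W,T):
    X=pts(c); r=np.hypot(X[...,0]-.5118,X[...,1]+.292); k=(r<.043)&(X[...,2]<.1)
    z=X[...,2][k]; print(len(z),np.histogram(z,[0,.05,.056,.058,.060,.062,.064,.066,.068,.070,.075,.1]))
    P=X[k&(X[...,2]>.064)&(X[...,2]<.075)&(r<.040)]; print(len(P),P.mean(0) if len(P) else 0)
    print([(q["conf"],q["position"]) for q in boxes_of("buckle",c)[:2]])
g=W["img"][120:240,200:316]; X=pts(W)[120:240,200:316,2]
v=np.clip((X-.055)/.02,0,1)*255; v=np.nan_to_num(v).astype(np.uint8)
gg=cv2.normalize(np.clip(g.astype(int),150,255),None,0,255,cv2.NORM_MINMAX).astype(np.uint8)[:,:,::-1]
cv2.imwrite("pics/w5.png",cv2.resize(np.hstack([gg,cv2.cvtColor(v,cv2.COLOR_GRAY2BGR)]),None,fx=3,fy=3,interpolation=cv2.INTER_NEAREST))
E
```

```text
4357 (array([   0,    0,    0,    0,    0,    0,    0,    0,    0,    0, 4357]), array([0.   , 0.05 , 0.056, 0.058, 0.06 , 0.062, 0.064, 0.066, 0.068,
       0.07 , 0.075, 0.1  ]))
0 0
[]
578 (array([  0,   0,   0,   0,   0,   0,   0,   0,   0,   6, 572]), array([0.   , 0.05 , 0.056, 0.058, 0.06 , 0.062, 0.064, 0.066, 0.068,
       0.07 , 0.075, 0.1  ]))
6 [ 0.5104 -0.2944  0.0744]
[(0.27, [0.5011, -0.2846, 0.0822])]
```

View pics/w5.png

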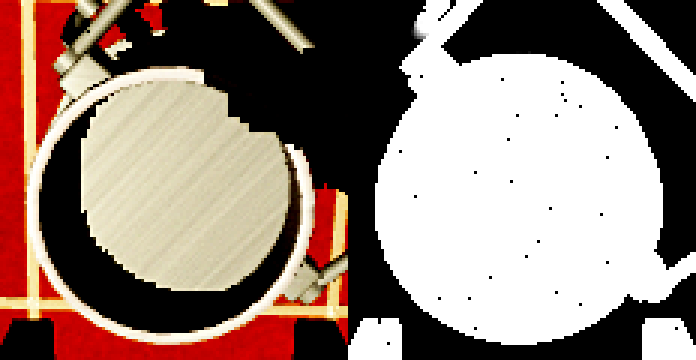

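```bash
python3 - <<'E'
from h import *
W=camera("wrist"); S=camera("scene"); T=camera("top")
for c in (W,T,S):
    X=pts(c); r=np.hypot(X[...,0]-.5118,X[...,1]+.292); k=(r<.036)&(X[...,2]<.13)
    z=X[...,2][k]; print(len(z),np.histogram(z,np.arange(.07,.13,.004)))
    print([(round(q["conf"],2),np.round(q["position"],3)) for q in boxes_of("buckle",c)[:3]])
g=W["img"][120:240,200:316]; X=pts(W)[120:240,200:316,2]
v=np.clip((X-.07)/.04,0,1)*255; v=np.nan_to_num(v).astype(np.uint8)
gg=np.clip(255*(g/255.)**.4,0,255).astype(np.uint8)[:,:,::-1]
a=cv2.resize(np.hstack([gg,cv2.cvtColor(v,cv2.COLOR_GRAY2BGR)]),None,fx=3,fy=3)
s=cv2.resize(S["img"][230:350,80:200][:,:,::-1],None,fx=2,fy=2)
q=np.zeros((a.shape[0]+240,a.shape[1],3),np.uint8); q[:a.shape[0]]=a; q[a.shape[0]:,:240]=s
t=cv2.resize(T["img"][160:230,320:400][:,:,::-1],(274,240)); q[a.shape[0]:,260:534]=t
cv2.imwrite("pics/w6.png",q)
E
```

```text
3255 (array([   0,    0, 2054, 1201,    0,    0,    0,    0,    0,    0,    0,
          0,    0,    0]), array([0.07 , 0.074, 0.078, 0.082, 0.086, 0.09 , 0.094, 0.098, 0.102,
       0.106, 0.11 , 0.114, 0.118, 0.122, 0.126]))
[]
436 (array([  0,  39, 202, 178,  16,   1,   0,   0,   0,   0,   0,   0,   0,
         0]), array([0.07 , 0.074, 0.078, 0.082, 0.086, 0.09 , 0.094, 0.098, 0.102,
       0.106, 0.11 , 0.114, 0.118, 0.122, 0.126]))
[]
775 (array([  0,   0, 208, 565,   2,   0,   0,   0,   0,   0,   0,   0,   0,
         0]), array([0.07 , 0.074, 0.078, 0.082, 0.086, 0.09 , 0.094, 0.098, 0.102,
       0.106, 0.11 , 0.114, 0.118, 0.122, 0.126]))
[]
```

View pics/w6.png

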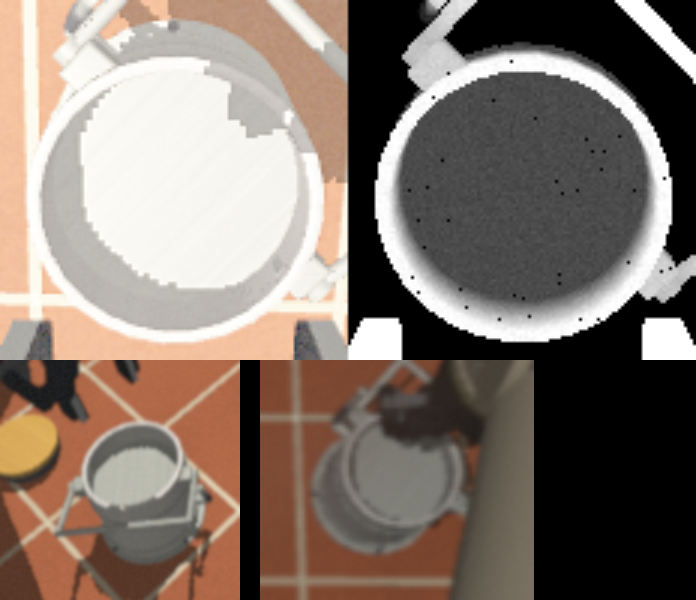

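```bash
python3 - <<'E'
from h import *
S=camera("scene"); W=cv2.imread("pics/w3.png"); S0=cv2.imread("pics/scene0.png"); n=S["img"][:,:,::-1]
q=np.zeros((600,800,3),np.uint8); q[:300,:400]=cv2.resize(n,(400,300),interpolation=cv2.INTER_AREA); q[300:,:400]=cv2.resize(W,(400,300),interpolation=cv2.INTER_AREA)
q[:300,400:]=cv2.resize(S0[240:345,90:230],(400,300)); q[300:,400:]=cv2.resize(n[240:345,90:230],(400,300))
cv2.imwrite("pics/c7.png",q)
print(n.shape)
E
```

```text
(384, 512, 3)
```

View pics/c7.png

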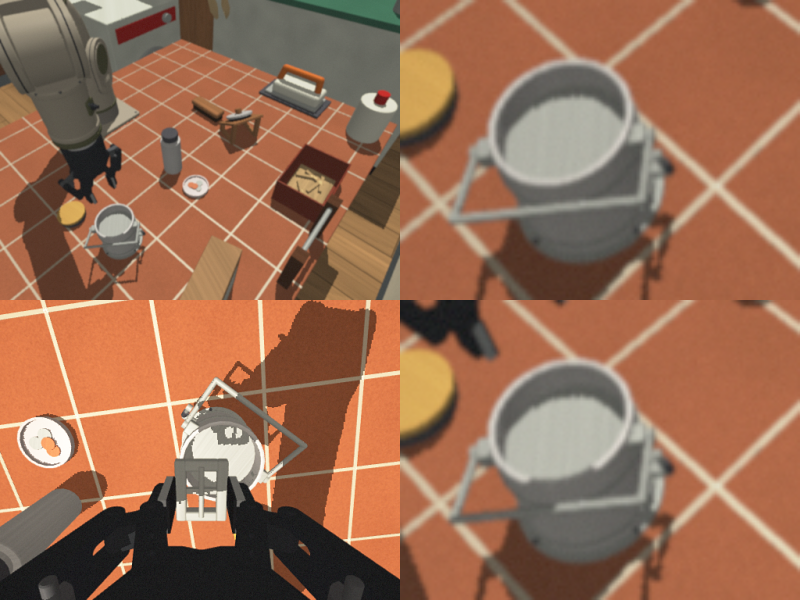

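The canister's drawn floor looks the same before and after, at about z = 0.082 instead of 0.060, and the buckle shows nowhere. It may be lying under the drawn floor at the true floor. A gentle probe with shut fingers will tell.

Call:
carry_out(
  deltas=[
    [-0.02, 0, 0.3, 0, -1],
    [-0.02, 0, 0.6, 0, -1],
    [-0.02, 0, 0.9, 0, -1],
    [-0.02, 0, 1, 0, -1],
    [-0.02, 0, 1, 0, -1],
    [-0.02, 0, 1, 0, -1],
  ],
  force=20,
)

```text
clock: 9.38
position: [0.5109, -0.2914, 0.0985]
ee_rot: [1.0, 0.015, 0.001, 0.001]
ft_force: [0.6, -0.2, -0.1]
grip_width: 0.003
grasp_force: 0.0
```

Call:
carry_out(
  deltas=[
    [0, 0, 0.04, 0, -1],
    [0, 0, 0.08, 0, -1],
    [0, 0, 0.08, 0, -1],
  ],
)

```text
clock: 9.75
position: [0.5095, -0.2908, 0.0841]
ee_rot: [1.0, 0.015, -0.0, -0.0]
ft_force: [0.4, -0.5, -0.4]
grip_width: -0.001
grasp_force: 0.0
```

Call:
carry_out(
  deltas=[
    [0, 0, 0.02, 0, -1],
    [0, 0, 0.035, 0, -1],
    [0, 0, 0.035, 0, -1],
  ],
)

```text
clock: 10.12
position: [0.5104, -0.2913, 0.0826]
ee_rot: [1.0, 0.015, 0.0, 0.001]
ft_force: [-12.9, 4.6, 31.5]
grip_width: 0.001
grasp_force: 16.3
```

Contact comes only at tip height ≈0.060, so the drawn floor at 0.082 is not solid. The buckle may be lying around the shut fingers, which could fit inside its frame. I'll open gently just off the floor and see whether the fingers stop.

Call:
carry_out(
  deltas=[
    [0, 0, -0.05, 0, -1],
    [0, 0, -0.05, 0, -1],
    [0, 0, -0.05, 0, -0.2],
    [0, 0, -0.05, 0, 0.1],
    [0, 0, -0.05, 0, 0.1],
    [0, 0, -0.05, 0, 0.1],
    [0, 0, -0.05, 0, 0.1],
  ],
)

```text
clock: 11.0
position: [0.5097, -0.2909, 0.0866]
ee_rot: [1.0, 0.015, -0.0, -0.0]
ft_force: [0.1, -0.4, -0.5]
grip_width: 0.114
grasp_force: 21.8
```

```bash
python3 - <<'E'
from h import *
W=camera("wrist"); T=camera("top"); S=camera("scene")
for n,c in zip("WTS",(W,T,S)):
    print(n,[(round(q["conf"],2),np.round(q["position"],3)) for q in boxes_of("buckle",c)[:3]])
save(W,"w8"); rel([.5118,-.292,.15])
# anything small & unexpected on the counter near canister / any steel bits
X=pts(S); X0=None
s0=cv2.imread("pics/scene0.png").astype(int); d=np.abs(S["img"][:,:,::-1].astype(int)-s0).sum(2)>90
n,l,st,ce=cv2.connectedComponentsWithStats(d.astype(np.uint8))
for i in range(1,n):
    if st[i,4]>25: print(st[i],np.nanmedian(X[l==i],axis=0))
E
```

```text
W []
T []
S []
pos [ 0.5097 -0.2909  0.0867] psi 1.7 shift/fs [ 0.0136  0.0077 -0.4219] spin/fs None j [ 0.8801  0.4548 -0.5417  1.7205  0.2657  1.0402 -1.2938]
[    0     0   138   194 11502] [ 0.4348 -0.2706  0.501 ]
[113  48  13   4  35] [0.0417 0.0386 0.3299]
[101  53  11  22 118] [ 0.0691 -0.0231  0.322 ]
[110  54  17  46 447] [ 0.0837 -0.0086  0.2886]
[143  93   4  16  40] [-0.1956  0.2109  0.0015]
[139 154   9  11  29] [ 0.096  -0.0118  0.0129]
[    0   172   170   212 16232] [ 0.483  -0.3917  0.0018]
[ 68 191   7   6  26] [ 0.5451 -0.3442  0.4266]
[286 252  20  21 272] [0.6753 0.003  0.0009]
[107 299  45  19 164] [ 0.5391 -0.3604  0.1188]
[116 340  42  24 588] [ 0.5579 -0.3877  0.0008]
```

The fingers stopped at 0.114 with 22 N on them, so they are caught inside the buckle's frame. The buckle is flat on the canister floor, hidden by the drawn floor. Next I shut the fingers, rise and go to the lid.

Call:
carry_out(
  deltas=[
    [0, 0, 0, 0, -1],
    [0, 0, 0, 0, -1],
    [0, 0, -0.2, 0, -1],
    [0, 0, -0.5, 0, -1],
    [0, 0, -0.9, 0, -1],
    [0, 0, -1, -0.35, -0.6],
    [0, 0, -1, -0.7, -0.5],
    [0, 0, -1, -1, -0.3],
  ],
)

```text
clock: 12.3
position: [0.5099, -0.291, 0.2372]
ee_rot: [0.961, 0.276, 0.0, 0.0]
ft_force: [-0.9, -0.1, 0.2]
grip_width: 0.351
grasp_force: 0.0
```

Call:
carry_out(
  deltas=[
    [0.2, -0.35, -0.1, -0.35, -0.06],
    [0.4, -0.7, -0.1, -0.7, -0.06],
    [0.62, -1, -0.1, -1, -0.06],
    [0.62, -1, -0.1, -1, -0.06],
  ],
)

```text
clock: 12.8
position: [0.5106, -0.1094, 0.2526]
ee_rot: [0.856, 0.517, 0.001, 0.0]
ft_force: [-0.1, -0.7, -0.7]
grip_width: 0.468
grasp_force: 0.0
```

Call:
carry_out(
  deltas=[
    [0.3, -0.2, 0, -0.35, -0.06],
    [0.6, -0.4, 0, -0.7, -0.06],
    [0.93, -0.65, 0, -1, -0.06],
    [0.93, -0.65, 0, -1, -0.06],
  ],
)

```text
clock: 13.3
position: [0.4898, 0.0589, 0.2523]
ee_rot: [0.694, 0.72, 0.0, 0.0]
ft_force: [0.1, -1.4, 0.1]
grip_width: 0.469
grasp_force: 0.0
```

Call:
carry_out(
  deltas=[
    [0.3, 0, 0, -0.35, -0.06],
    [0.6, -0.1, 0, -0.7, -0.06],
    [0.93, -0.1, 0, -1, -0.06],
    [0.93, -0.1, 0, -1, -0.06],
  ],
)

```text
clock: 13.8
position: [0.471, 0.1962, 0.252]
ee_rot: [0.485, 0.874, 0.001, -0.0]
ft_force: [-0.3, -0.1, 0.6]
grip_width: 0.472
grasp_force: 0.0
```

Call:
carry_out(
  deltas=[
    [0.2, 0.1, 0, -0.35, -0.06],
    [0.4, 0.2, 0, -0.7, -0.06],
    [0.57, 0.35, 0, -1, -0.06],
    [0.57, 0.35, 0, -1, -0.06],
    [0.57, 0.35, 0, -1, -0.06],
  ],
)

```text
clock: 14.42
position: [0.4721, 0.2922, 0.2513]
ee_rot: [0.247, 0.969, -0.001, -0.0]
ft_force: [-0.8, -0.2, -0.1]
grip_width: 0.472
grasp_force: 0.0
```

```bash
cat > lid.py <<'E'
from h import *
def lidfit(c):
    m=outline_of("lid",c)[0]["region"]; L=pts(c,m); rng=np.random.default_rng(0);bc=0
    n0=np.array([-np.sin(np.radians(35))*np.cos(np.radians(23.)),np.sin(np.radians(35))*np.sin(np.radians(23.)),np.cos(np.radians(35))])
    for _ in range(600):
        p=L[rng.choice(len(L),3,False)];nn=np.cross(p[1]-p[0],p[2]-p[0]);q=np.linalg.norm(nn)
        if q<1e-6: continue
        nn/=q; nn*=np.sign(nn[2]); k=np.abs((L-p[0])@nn)<.002
        if nn@n0>.95 and k.sum()>bc: bc=k.sum();bi=k
    Q=L[bi];c0=Q.mean(0);nv=np.linalg.svd(Q-c0)[2][2];nv*=np.sign(nv[2])
    h=(L-c0)@nv; u=np.cross([0,0,1],nv);u/=np.linalg.norm(u);w=np.cross(nv,u)
    def ctr(P):
        q=np.c_[(P-c0)@u,(P-c0)@w]; (x,y),r=cv2.minEnclosingCircle((q*1000).astype(np.float32)); return c0+(x*u+y*w)/1000,r
    K=L[(h>.015)&(h<.024)]; fc,fr=ctr(Q); kc,kr=ctr(K) if len(K)>5 else (c0,0)
    print("n",bc,"tilt",np.degrees(np.arccos(nv[2])),"az",np.degrees(np.arctan2(nv[1],nv[0])),"flange ctr",fc,fr,"knob axis pt",kc,kr,"knob top h",np.percentile(h,98))
    print("height",len(K),"knob centre (flange)",fc+.010*nv,"(knob)",kc+.010*nv)
    return fc,kc,nv
E
python3 - <<'E'
from lid import *
for n in ("wrist","top"):
    c=camera(n); lidfit(c)
    if n=="wrist": save(c,"w9")
rel([.478,.295,.15],156.7)
E
```

```text
n 5150 tilt 35.01423893320141 az 156.26371837356638 flange ctr [0.4861 0.2941 0.0866] 48.8192024230957 knob axis pt [0.4863 0.2942 0.0867] 11.777305603027344 knob top h 0.020293359206982137
height 384 knob centre (flange) [0.4809 0.2964 0.0948] (knob) [0.481  0.2965 0.0949]Traceback (most recent call last):
  File "<stdin>", line 3, in <module>
  File "lid.py", line 3, in lidfit
    m=outline_of("lid",c)[0]["region"]; L=pts(c,m); rng=np.random.default_rng(0);bc=0
      ~~~~~~~~~~~~~~~~~~~^^^
IndexError: list index out of range
```

View pics/w9.png

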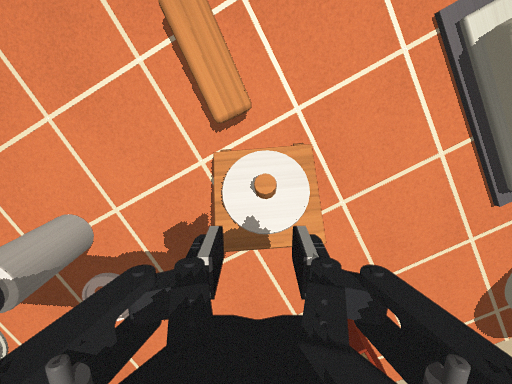

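The lid at (265,190) is well measured: tilt 35.0°, lean azimuth 156°, flange radius 48.8 mm and knob radius 11.8 mm. Next come the shifts to the knob.

```bash
python3 - <<'E'
from h import *
for _ in range(3):
    rel([.4746,.2993,.111],156.3); camera("wrist")
E
```

```text
pos [0.4718 0.2926 0.2518] psi 151.5 shift/fs [0.0059 0.0488 0.9388] spin/fs -0.16 j [ 0.3247  0.4187 -1.2103  1.6064  0.3979  1.3945  0.145 ]
pos [0.4717 0.2928 0.2519] psi 151.5 shift/fs [0.0043 0.0475 0.9391] spin/fs -0.159 j [ 0.3244  0.4188 -1.2106  1.6063  0.398   1.3945  0.1451]
pos [0.4715 0.2931 0.2519] psi 151.6 shift/fs [0.0025 0.0463 0.9392] spin/fs -0.158 j [ 0.324   0.419  -1.2108  1.6062  0.398   1.3945  0.1451]
```

Call:
carry_out(
  deltas=[
    [0.003, 0.046, 0.3, -0.16, -0.06],
    [0.003, 0.046, 0.6, -0.16, -0.06],
    [0.003, 0.046, 0.8, -0.16, -0.06],
    [0.003, 0.046, 0.9, -0.16, -0.06],
    [0.003, 0.046, 0.94, -0.16, -0.06],
    [0.003, 0.046, 0.94, -0.16, -0.06],
    [0.003, 0.046, 0.94, -0.16, -0.06],
  ],
)

```text
clock: 15.65
position: [0.4746, 0.3006, 0.1118]
ee_rot: [0.204, 0.979, 0.0, 0.001]
ft_force: [1.5, 0.0, -0.4]
grip_width: 0.465
grasp_force: 0.0
```

Call:
carry_out(
  deltas=[
    [0, 0, 0, 0, -0.5],
    [0, 0, 0, 0, -0.7],
    [0, 0, 0, 0, -0.7],
    [0, 0, 0, 0, -0.7],
    [0, 0, 0, 0, -0.7],
  ],
  force=30,
)

```text
clock: 16.27
position: [0.4744, 0.3003, 0.1115]
ee_rot: [0.204, 0.979, 0.0, 0.0]
ft_force: [-0.8, -2.2, 6.9]
grip_width: 0.267
grasp_force: 29.3
```

Call:
carry_out(
  deltas=[
    [0.03, 0, -0.043, 0, -0.8],
    [0.06, 0, -0.086, 0, -0.8],
    [0.1, 0, -0.143, 0, -0.8],
    [0.15, 0, -0.215, 0, -0.8],
    [0.2, 0, -0.29, 0, -0.8],
    [0.2, 0, -0.6, 0, -0.8],
    [0.2, 0, -0.85, 0, -0.8],
    [0.2, 0, -0.85, 0, -0.8],
  ],
)

```text
clock: 17.27
position: [0.4469, 0.3135, 0.2414]
ee_rot: [0.204, 0.979, 0.001, 0.002]
ft_force: [-0.2, 0.6, -0.6]
grip_width: 0.262
grasp_force: 29.8
```

```bash
python3 - <<'E'
from lid import *
c=camera("wrist"); save(c,"w10")
rel([.5118,-.292,.25],137.7)
print(manip.get_obs()["grip_width"],manip.get_obs()["grasp_force"])
try: lidfit(c)
except Exception as e: print(e)
try: lidfit(camera("scene"))
except Exception as e: print(e)
E
```

```text
pos [0.4466 0.3127 0.2395] psi 156.5 shift/fs [-2.0072 -3.5227 -0.0714] spin/fs 0.626 j [ 0.3084  0.4164 -1.2436  1.6499  0.4032  1.366   0.1675]
0.2683413145912988 29.843460023403168
n 9227 tilt 35.02420089993792 az 156.32376960194577 flange ctr [0.4575 0.3089 0.2152] 48.66842269897461 knob axis pt [0.4506 0.308  0.211 ] 21.633296966552734 knob top h 0.020616726427324407
height 1451 knob centre (flange) [0.4522 0.3112 0.2234] (knob) [0.4454 0.3103 0.2192]
n 77 tilt 31.606275009470714 az 157.78075713239633 flange ctr [0.4654 0.2985 0.2211] 45.9250373840332 knob axis pt [0.4641 0.3033 0.2192] 5.8350043296813965 knob top h 0.015323075718856854
height 8 knob centre (flange) [0.4606 0.3004 0.2296] (knob) [0.4593 0.3053 0.2278]
```

The lid is held at tilt 35.0°, azimuth 156°. Next I carry it over the canister, low side to the canister's front.

Call:
carry_out(
  deltas=[
    [0, -0.1, -0.1, 0, -0.8],
    [-0.1, -0.3, -0.2, 0, -0.8],
    [-0.25, -0.6, -0.2, 0, -0.8],
    [-0.46, -0.87, -0.2, 0, -0.8],
  ],
)

```text
clock: 17.98
position: [0.457, 0.1637, 0.2674]
ee_rot: [0.203, 0.979, -0.001, -0.0]
ft_force: [0.7, -0.5, -0.1]
grip_width: 0.263
grasp_force: 29.8
```

Call:
carry_out(
  deltas=[
    [-0.15, -0.29, 0, 0, -0.8],
    [-0.3, -0.58, 0, 0, -0.8],
    [-0.46, -0.87, 0, 0, -0.8],
  ],
)

```text
clock: 18.35
position: [0.4683, 0.016, 0.2676]
ee_rot: [0.204, 0.979, -0.0, -0.0]
ft_force: [1.9, -0.7, -1.4]
grip_width: 0.263
grasp_force: 29.9
```

Call:
carry_out(
  deltas=[
    [-0.15, -0.29, 0, 0, -0.8],
    [-0.3, -0.58, 0, 0, -0.8],
    [-0.46, -0.87, 0, 0, -0.8],
  ],
)

```text
clock: 18.73
position: [0.4795, -0.1311, 0.2676]
ee_rot: [0.204, 0.979, -0.0, -0.001]
ft_force: [0.6, 0.6, -1.8]
grip_width: 0.265
grasp_force: 29.9
```

Call:
carry_out(
  deltas=[
    [-0.15, -0.29, 0, 0.1, -0.8],
    [-0.3, -0.58, 0, 0.4, -0.8],
    [-0.42, -0.8, 0, 0.626, -0.8],
    [-0.46, -0.87, 0.2, 0.626, -0.8],
    [-0.46, -0.87, 0.3, 0.626, -0.8],
    [-0.46, -0.87, 0.3, 0.626, -0.8],
    [-0.46, -0.87, 0.3, 0.626, -0.8],
  ],
)

```text
clock: 19.6
position: [0.4918, -0.2756, 0.2242]
ee_rot: [0.36, 0.933, -0.0, 0.0]
ft_force: [0.7, 0.7, -1.7]
grip_width: 0.264
grasp_force: 29.9
```

```bash
python3 - <<'E'
from lid import *
c=camera("wrist")
print(manip.get_obs()["grip_width"],manip.get_obs()["grasp_force"])
try: fc,kc,nv=lidfit(c)
except Exception as e: print(e)
p,M,o=pose(); print("knob in tool (mm)",1000*M.T@(fc+.01*nv-p))
rel([.4928,-.2759,.20],137.7)
X=pts(c).reshape(-1,3); X=X[~np.isnan(X[:,0])]
d=X[:,:2]-[.512,-.292]; q=np.hypot(*d.T)
k=(X[:,2]>.107)&(X[:,2]<.126)&(q>.058)&(q<.105)&(d@[.74,-.673]>.03); d=d[k]; print(len(d))
print(sorted(((( np.abs(d@[np.cos(a),np.sin(a)]-.070)<.0035).sum(),np.degrees(a).round(1)) for a in np.radians(np.arange(-60,-25,1))))[-4:])
E
```

```text
0.263218383436223 29.876948297023773
n 9478 tilt 34.91626630758521 az 137.27555195621204 flange ctr [ 0.5007 -0.2835  0.1982] 48.79035568237305 knob axis pt [ 0.4967 -0.2807  0.1949] 24.47903823852539 knob top h 0.020919750832833307
height 1495 knob centre (flange) [ 0.4965 -0.2796  0.2064] (knob) [ 0.4925 -0.2769  0.2031]
knob in tool (mm) [-5.7127  0.5145 17.9658]
pos [ 0.4919 -0.2761  0.2244] psi 137.8 shift/fs [-0.0035  0.0053  0.1625] spin/fs 0.002 j [ 1.2883  0.4025 -1.0667  1.6259  0.362   1.3275  1.0006]
0
[(np.int64(0), np.float64(-29.0)), (np.int64(0), np.float64(-28.0)), (np.int64(0), np.float64(-27.0)), (np.int64(0), np.float64(-26.0))]
```

Call:
carry_out(
  deltas=[
    [0, 0, 0.1, 0, -0.8],
    [0, 0, 0.2, 0, -0.8],
    [0, 0, 0.28, 0, -0.8],
    [0, 0, 0.32, 0, -0.8],
    [0, 0, 0.34, 0, -0.8],
    [0, 0, 0.34, 0, -0.8],
  ],
)

```text
clock: 20.45
position: [0.4915, -0.2766, 0.1724]
ee_rot: [0.361, 0.933, 0.0, 0.0]
ft_force: [0.0, 0.1, -1.3]
grip_width: 0.262
grasp_force: 29.9
```

Call:
carry_out(
  deltas=[
    [0, 0, 0.02, 0, -0.8],
    [0, 0, 0.03, 0, -0.8],
    [0, 0, 0.03, 0, -0.8],
  ],
  force=22,
)

```text
clock: 20.82
position: [0.4919, -0.2769, 0.1684]
ee_rot: [0.361, 0.933, -0.0, 0.001]
ft_force: [1.4, -1.1, 3.3]
grip_width: 0.262
grasp_force: 30.3
```

```bash
python3 - <<'E'
from lid import *
rel([.4928,-.2759,.1698],137.7)
fc,kc,nv=lidfit(camera("wrist"))
p,M,o=pose(); print("knob in tool (mm)",1000*M.T@(fc+.01*nv-p), o["ft_force"])
e=fc-.008*nv; l=np.array([nv[0],nv[1],0]);l/=np.linalg.norm(l); h=np.cross(nv,np.cross(l,nv)); 
E_=e+.049*h; f=np.array([-.7396,.673]); print("low edge u,v,z",(E_[:2]-[.512,-.292])@f,(E_[:2]-[.512,-.292])@[.673,.7396],E_[2])
E
```

```text
pos [ 0.4919 -0.2769  0.1684] psi 137.7 shift/fs [-0.      0.0092 -0.0092] spin/fs -0.0 j [ 1.2621  0.4555 -1.0346  1.6922  0.4133  1.231   0.9638]
n 9435 tilt 34.08434641536545 az 137.21122022276418 flange ctr [ 0.5007 -0.285   0.1426] 48.73469543457031 knob axis pt [ 0.5015 -0.2825  0.1419] 15.129651069641113 knob top h 0.02059819020223816
height 1463 knob centre (flange) [ 0.4966 -0.2812  0.1509] (knob) [ 0.4973 -0.2787  0.1501]
knob in tool (mm) [-6.4129  0.0194 17.4983] [ 1.1733 -1.6894  3.9183]
low edge u,v,z 0.04219195971827824 -0.002145855932636331 0.11324919707614758
```

Call:
carry_out(
  deltas=[
    [-0.016, 0.005, 0.013, 0, -0.8],
    [-0.033, 0.01, 0.026, 0, -0.8],
    [-0.05, 0.01, 0.043, 0, -0.8],
    [-0.067, 0.01, 0.063, 0, -0.8],
    [-0.067, 0.01, 0.064, 0, -0.8],
  ],
  force=20,
)

```text
clock: 21.55
position: [0.5005, -0.2827, 0.1587]
ee_rot: [0.361, 0.933, -0.0, 0.001]
ft_force: [2.1, -2.4, 5.0]
grip_width: 0.26
grasp_force: 31.7
```

```bash
cat >> lid.py <<'E'
def rep():
    fc,kc,nv=lidfit(camera("wrist")); p,M,o=pose()
    l=np.array([nv[0],nv[1],0]);l/=np.linalg.norm(l); h=l-(l@nv)*nv; h/=np.linalg.norm(h); b=fc-.008*nv
    for n,q in (("low",b+.049*h),("high",b-.049*h),("ctr",b)): d=q[:2]-[.512,-.292]; print(n,"u,v,z mm",1000*np.r_[d@[-.7396,.673],d@[.673,.7396],q[2]])
    print("knob in tool",1000*M.T@(fc+.01*nv-p),"pos",p,"ft",np.array(o["ft_force"]),"grip",o["grip_width"],o["grasp_force"])
E
python3 -c "
from lid import *
rep()"
```

```text
n 11058 tilt 19.220793021860647 az 137.34655789392903 flange ctr [ 0.5074 -0.2889  0.1328] 48.897216796875 knob axis pt [ 0.5046 -0.2825  0.1306] 22.060361862182617 knob top h 0.02061068351838587
height 1515 knob centre (flange) [ 0.505  -0.2867  0.1422] (knob) [ 0.5022 -0.2803  0.14  ]
low u,v,z mm [ 49.0914  -0.537  109.0928]
high u,v,z mm [-43.4411  -1.1067 141.3553]
ctr u,v,z mm [  2.8252  -0.8218 125.2241]
knob in tool [-6.0622  0.0921 16.5668] pos [ 0.5004 -0.2827  0.1588] ft [ 2.3222 -1.8794  5.1875] grip 0.26285515393571207 31.674656867980957
```

The lid is pivoting about its low edge as planned, and its tilt is now 19°. I carry on along the arc.

Call:
carry_out(
  deltas=[
    [-0.019, 0.004, 0.022, 0, -0.8],
    [-0.035, 0.004, 0.047, 0, -0.8],
    [-0.049, 0.004, 0.073, 0, -0.8],
    [-0.061, 0.004, 0.1, 0, -0.8],
    [-0.061, 0.004, 0.106, 0, -0.8],
    [-0.061, 0.004, 0.106, 0, -0.8],
  ],
)

```text
clock: 22.4
position: [0.5072, -0.2882, 0.143]
ee_rot: [0.361, 0.933, -0.0, 0.0]
ft_force: [-0.2, -2.0, 11.1]
grip_width: 0.263
grasp_force: 33.7
```

```bash
python3 -c "
from lid import *
rep()"
```

```text
Traceback (most recent call last):
  File "lid.py", line 19, in rep
    fc,kc,nv=lidfit(camera("wrist")); p,M,o=pose()
             ~~~~~~^^^^^^^^^^^^^^^^^
  File "lid.py", line 3, in lidfit
    m=outline_of("lid",c)[0]["region"]; L=pts(c,m); rng=np.random.default_rng(0);bc=0
      ~~~~~~~~~~~~~~~~~~~^^^
IndexError: list index out of range
```

Call:
carry_out(
  deltas=[
    [0, 0, 0, 0, -0.1],
    [0, 0, 0, 0, 0],
    [0, 0, 0, 0, 0],
    [0, 0, -0.2, 0, 0],
    [0, 0, -0.5, 0, 0],
    [0, 0, -0.8, 0, 0],
    [0, 0, -0.8, 0, 0],
    [0, 0, -0.8, 0, 0],
  ],
)

```text
clock: 23.5
position: [0.5066, -0.2879, 0.2616]
ee_rot: [0.361, 0.933, -0.0, -0.0]
ft_force: [0.3, 0.4, -0.9]
grip_width: 0.499
grasp_force: 0.0
```

```bash
sed -i 's/nn@n0>.95/nn[2]>.75/' lid.py; python3 - <<'E'
from lid import *
W=camera("wrist"); save(W,"w11")
X=pts(W).reshape(-1,3); X=X[~np.isnan(X[:,0])]; d=X[:,:2]-[.512,-.292]; q=np.hypot(*d.T)
L=X[(q<.046)&(X[:,2]>.1)&(X[:,2]<.126)]
A=np.c_[L[:,:2]-[.512,-.292],np.ones(len(L))]; s=np.linalg.lstsq(A,L[:,2],rcond=None)[0]; print("plane",np.degrees(s[:2]),s[2],len(L))
K=X[(q<.03)&(X[:,2]>.130)&(X[:,2]<.145)]; print("knob",K.mean(0) if len(K) else 0,len(K))
k=(X[:,2]>.107)&(X[:,2]<.128)&(q>.058)&(q<.105); d=d[k]; Z=X[k]
b=max(((np.abs(d@[np.cos(a),np.sin(a)]-.070)<.0035).sum(),a) for a in np.radians(np.arange(-60,-25,.5)))
a=b[1]; u=np.array([np.cos(a),np.sin(a)]); m=(np.abs(d@u-.070)<.005); v=d[m]@[-u[1],u[0]]
print("yaw",b[0],np.degrees(a),"bar u",np.median(d[m]@u),"z",np.percentile(Z[m][:,2],[50,90]),"v range",np.percentile(v,[1,99]))
rel([.512+.0725*u[0]+.038*u[1],-.292+.0725*u[1]-.038*u[0],.20],np.degrees(a)+90)
try: rep()
except Exception as e: print(e)
E
```

```text
plane [0.0003 0.0154] 0.11780668682167357 5490
knob [ 0.5103 -0.2906  0.1373] 472
yaw 332 -42.0 bar u 0.06801836823566451 z [0.1184 0.1194] v range [-0.0398  0.0383]
pos [ 0.5064 -0.2879  0.2611] psi 137.7 shift/fs [-0.5313 -0.2455  0.4067] spin/fs 2.99 j [ 1.2561  0.4201 -1.0572  1.5241  0.3677  1.4142  1.0106]
n 6171 tilt 0.01285001994101381 az -134.9485364038812 flange ctr [ 0.511  -0.2914  0.1178] 48.8958740234375 knob axis pt [ 0.5109 -0.2911  0.1178] 11.83288288116455 knob top h 0.020259526381105022
height 460 knob centre (flange) [ 0.511  -0.2914  0.1278] (knob) [ 0.5109 -0.2911  0.1278]
low u,v,z mm [  3.3777 -49.1849 109.7686]
high u,v,z mm [ -1.1495  48.7074 109.7906]
ctr u,v,z mm [  1.1141  -0.2387 109.7796]
knob in tool [ -6.053    0.4945 133.2649] pos [ 0.5064 -0.2879  0.2611] ft [ 0.3761 -0.44    0.4044] grip 0.502410806365541 0.0
```

View pics/w11.png

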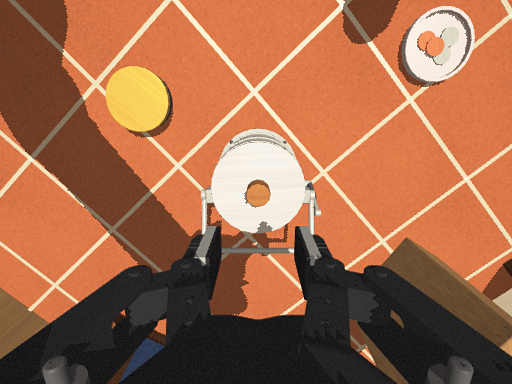

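The lid at (258,193) sits level, tilt 0.01° with the flange underside at z = 0.110, so it is seated. The bail lies at the rear with its bar around (258,252) and the strut on the right. Next I turn the gripper to grip the bar off-centre, on the side away from the strut.

Call:
carry_out(
  deltas=[
    [-0.2, -0.1, 0, 0.35, -0.53],
    [-0.4, -0.2, 0, 0.7, -0.53],
    [-0.524, -0.245, 0, 1, -0.53],
    [-0.524, -0.245, 0, 1, -0.53],
  ],
)

```text
clock: 24.15
position: [0.5402, -0.3687, 0.2608]
ee_rot: [0.59, 0.807, 0.0, -0.001]
ft_force: [0.6, -0.2, 0.0]
grip_width: 0.237
grasp_force: 0.0
```

Call:
carry_out(
  deltas=[
    [0, 0, 0, 0.35, -0.53],
    [0, 0, 0, 0.7, -0.53],
    [0, 0, 0, 1, -0.53],
    [0, 0, 0, 1, -0.53],
  ],
)

```text
clock: 24.65
position: [0.5402, -0.3669, 0.2621]
ee_rot: [0.777, 0.629, -0.0, -0.0]
ft_force: [0.2, -0.5, 0.5]
grip_width: 0.232
grasp_force: 0.0
```

Call:
carry_out(
  deltas=[
    [0, 0, 0.1, 0.35, -0.53],
    [0, 0, 0.2, 0.7, -0.53],
    [0, 0, 0.4, 1, -0.53],
    [0, 0, 0.5, 1, -0.53],
    [0, 0, 0.5, 1, -0.53],
  ],
)

```text
clock: 25.28
position: [0.5398, -0.3676, 0.1864]
ee_rot: [0.913, 0.407, -0.0, -0.001]
ft_force: [-0.6, -1.1, 1.1]
grip_width: 0.232
grasp_force: 0.0
```

```bash
python3 - <<'E'
from h import *
W=camera("wrist"); X=pts(W).reshape(-1,3); X=X[~np.isnan(X[:,0])]
a=np.radians(-42.3); u=np.array([np.cos(a),np.sin(a)]); w=np.array([-u[1],u[0]]); C=np.array([.512,-.292])
d=np.c_[(X[:,:2]-C)@u,(X[:,:2]-C)@w]
k=(X[:,2]>.110)&(X[:,2]<.125)&(d[:,0]>.058)&(d[:,0]<.085)&(np.abs(d[:,1])<.055)
print(k.sum()); D=d[k]
if k.sum()>20: print("bar u",np.median(D[:,0]),"v",D[:,1].min(),D[:,1].max(),"slope deg",np.degrees(np.polyfit(D[:,1],D[:,0],1)[0]),"z",np.percentile(X[k][:,2],90))
p,M,o=pose(); print("tcp u,v",(p[:2]-C)@u,(p[:2]-C)@w)
for uu in (.0715,): t=C+uu*u-.038*w; rel([t[0],t[1],.1304],47.7)
save(W,"w12")
E
```

```text
1328
bar u 0.06968147093354868 v -0.05471801737507122 0.05496853908013282 slope deg 0.05403027674075084 z 0.11946055715900471
tcp u,v 0.0720503299197371 -0.03697545610067444
pos [ 0.5404 -0.3678  0.1876] psi 48.0 shift/fs [-0.0069 -0.0036  0.3813] spin/fs 0.01 j [ 1.0204  0.5258 -0.6884  1.4331  0.3367  1.3024 -0.4239]
```

View pics/w12.png

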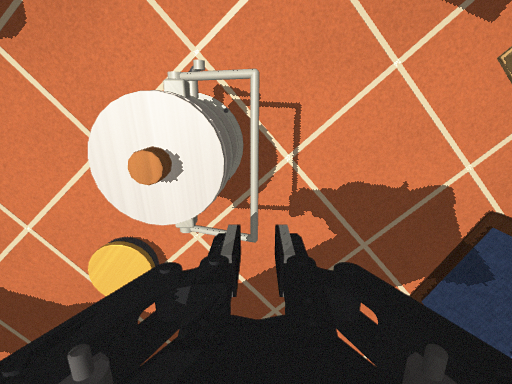

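Call:
carry_out(
  deltas=[
    [-0.006, -0.003, 0.15, 0, -0.53],
    [-0.006, -0.003, 0.28, 0, -0.53],
    [-0.006, -0.003, 0.36, 0, -0.53],
    [-0.006, -0.003, 0.38, 0, -0.53],
    [-0.006, -0.003, 0.38, 0, -0.53],
  ],
)

```text
clock: 25.95
position: [0.5397, -0.3684, 0.1307]
ee_rot: [0.915, 0.405, 0.0, 0.0]
ft_force: [-1.3, -0.7, 1.0]
grip_width: 0.238
grasp_force: 0.0
```

Call:
carry_out(
  deltas=[
    [0, 0, 0, 0, -0.8],
    [0, 0, 0, 0, -1],
    [0, 0, 0, 0, -1],
    [0, 0, 0, 0, -1],
  ],
  force=40,
)

```text
clock: 26.45
position: [0.5377, -0.3663, 0.1306]
ee_rot: [0.914, 0.405, -0.002, -0.002]
ft_force: [-12.6, 9.7, 7.1]
grip_width: 0.045
grasp_force: 39.3
```

Call:
carry_out(
  deltas=[
    [0, -0.012, 0, 0, -1],
    [0, -0.034, -0.049, 0, -1],
    [0, -0.062, -0.096, 0, -1],
    [0, -0.096, -0.138, 0, -1],
    [0, -0.135, -0.175, 0, -1],
    [0, -0.135, -0.175, 0, -1],
  ],
)

```text
clock: 27.2
position: [0.5246, -0.3544, 0.1575]
ee_rot: [0.915, 0.404, 0.0, 0.0]
ft_force: [2.5, 1.9, -4.1]
grip_width: 0.043
grasp_force: 39.3
```

```bash
cat > bail.py <<'E'
from h import *
a=np.radians(-42.3); u=np.array([np.cos(a),np.sin(a)]); w=np.array([-u[1],u[0]]); C=np.array([.512,-.292])
def look(n="wrist"):
    W=camera(n); X=pts(W).reshape(-1,3); X=X[~np.isnan(X[:,0])]
    d=np.c_[(X[:,:2]-C)@u,(X[:,:2]-C)@w]
    rr=np.hypot(d[:,0]-.012,X[:,2]-.095)
    k=(np.abs(rr-.0635)<.004)&(X[:,2]>.112)&(d[:,1]>.02)&(d[:,1]<.055)&((X[:,2]>.1205)|(d[:,0]>.05))
    e=np.degrees(np.arctan2(X[k][:,2]-.095,d[k][:,0]-.012)); print(n,"bar pts",k.sum(),"elev",np.percentile(e,[10,50,90]) if k.sum() else 0)
    L=X[(np.hypot(*d.T)<.046)&(X[:,2]>.105)&(X[:,2]<.1215)]; 
    if len(L)>50: print(" lid z",np.median(L[:,2]),"slopes deg",np.degrees(np.linalg.lstsq(np.c_[L[:,:2]-C,np.ones(len(L))],L[:,2],rcond=None)[0][:2]))
    return W
E
python3 - <<'E'
from bail import *
look(); p,M,o=pose(); print("tcp u,v,z",(p[:2]-C)@u,(p[:2]-C)@w,p[2],np.array(o["ft_force"]),o["grip_width"],o["grasp_force"])
E
```

```text
wrist bar pts 936 elev [48.4834 50.6275 51.6698]
 lid z 0.11779498453035922 slopes deg [-0.0019  0.0159]
tcp u,v,z 0.051510721242238156 -0.037687865047684156 0.15726759684758074 [ 3.0581  1.2612 -5.2517] 0.04377681023501774 39.31594133377075
```

The bail stands at 50° elevation as commanded, with little force on it, and the lid is undisturbed. I continue past centre, then release and rise.

Call:
carry_out(
  deltas=[
    [0, -0.044, -0.032, 0, -1],
    [0, -0.091, -0.058, 0, -1],
    [0, -0.142, -0.078, 0, -1],
    [0, -0.194, -0.091, 0, -1],
    [0, -0.266, -0.097, 0, -1],
    [0, -0.338, -0.091, 0, -1],
    [0, -0.407, -0.072, 0, -1],
    [0, -0.44, -0.058, 0, -1],
  ],
)

```text
clock: 28.25
position: [0.4766, -0.3107, 0.168]
ee_rot: [0.915, 0.404, 0.001, 0.002]
ft_force: [-1.3, 4.0, 7.1]
grip_width: 0.047
grasp_force: 40.9
```

Call:
carry_out(
  deltas=[
    [0, 0, 0, 0, -0.6],
    [0, 0, -0.02, 0, -0.4],
    [0, 0, -0.2, 0, -0.3],
    [0, 0, -0.5, 0, -0.3],
    [0, 0, -0.7, 0, -0.3],
    [0, 0, -0.7, 0, -0.3],
    [0, 0, -0.7, 0, -0.3],
  ],
)

```text
clock: 29.12
position: [0.4754, -0.3107, 0.2698]
ee_rot: [0.915, 0.404, -0.0, 0.0]
ft_force: [0.9, 0.3, -0.5]
grip_width: 0.352
grasp_force: 0.0
```

```bash
python3 - <<'E'
from bail import *
look(); look("scene"); p,M,o=pose(); print("tcp u,v,z",(p[:2]-C)@u,(p[:2]-C)@w,p[2],np.array(o["ft_force"]),o["clock"])
E
```

```text
wrist bar pts 230 elev [152.3722 153.3748 154.9566]
 lid z 0.11775475889268312 slopes deg [-0.0393  0.0194]
scene bar pts 49 elev [151.2688 152.6025 154.2843]
 lid z 0.11875159171420388 slopes deg [0.0371 0.0668]
tcp u,v,z -0.014794410276792026 -0.03837902821839483 0.2692456989099885 [ 0.5257  0.4105 -0.5573] 29.225
```

```bash
python3 - <<'E'
from bail import *
S=camera("scene")
for n in ["spoon_rest","twist_can","boot_brush","polish_tin","lid"]: print(n,[np.round(q["position"],3).tolist() for q in boxes_of(n,S)[:1]])
W=camera("wrist"); X=pts(W).reshape(-1,3); X=X[~np.isnan(X[:,0])]; d=np.c_[(X[:,:2]-C)@u,(X[:,:2]-C)@w]
k=(d[:,0]<-.035)&(d[:,0]>-.055)&(d[:,1]>.028)&(d[:,1]<.05)&(X[:,2]>.115); print("bar u",np.median(d[k][:,0]),"top z",np.percentile(X[k][:,2],[50,90]))
print(ticket.hand_in())
E
```

```text
spoon_rest [[0.548, -0.022, 0.009]]
twist_can [[0.448, -0.022, 0.114]]
boot_brush [[0.338, 0.293, 0.048]]
polish_tin [[0.348, -0.346, 0.026]]
lid [[0.518, -0.297, 0.119]]
bar u -0.04389824086393944 top z [0.1229 0.1241]
the job is handed in; nothing more can be done
None
```

I handed the job in at about 29 s with the lid seated level and the bail clamped 44 mm in front; the spoon rest, twist can, brush and tin read as unmoved. The buckle is in the canister by touch only: the canister's drawn floor hides it, but fingers opened on the real floor were stopped by its frame.

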